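# Index the tube carousel to the reader

### The arm

A 7-joint arm with a two-finger parallel gripper is mounted at the origin on a cart in front of the work surface, level with it; the furniture and walls round the work are solid. World frame = base frame: x ahead of the robot, y to its left, z up, the work surface at z = 0. Lengths are in m, angles in rad, forces in N, time in s.
With the tool pointing down it reaches from about 0.4 to 0.875 m from the base axis. Payload 19.3 kg.
Tool frame: the origin (TCP) lies at the very end of the fingers, on their centre line; the grasp point (between the pads) lies 19 mm behind it; z points along the fingers, y is the line along which they close (so a half turn about z gives the same grasp; the last joint's range is limited). The gripper opens to 85 mm and grips with 20 to 120 N. Pads are 22 mm wide; open, the fingers measure 114 mm over their backs; the gripper's body (76 mm by 85 mm) begins 54 mm behind the grasp point. The pads swing forward as they close: fully open they stand 13 mm farther back than shut.
Start: joints at [1.108, 0.521, -0.036, 1.599, 0.021, 1.021, -0.113], TCP at [0.239, -0.577, 0.231] pointing down, gripper open.
Joint ranges: [-2.91, 2.91], [-0.3, 2.13], [-1.5, 1.42], [0.17, 2.43], [-1.26, 4.41], [0.16, 1.93], [-2.52, 2.52]. Speed limits (rad/s): [1.89, 1.89, 2.39, 2.39, 3.01, 3.01, 3.01].

### API

Orientations are given as [roll, pitch, yaw] about the fixed x, y, z axes, in that order (R = Rz(yaw) Ry(pitch) Rx(roll)).
In Python, from workcell import monitor, optics, job_done gives the robot as it stands.
- The arm moves only by the shell command python3 -m handwheel 'ROWS' [FORCE]. ROWS is JSON, a list of rows, each an object of numbers: "dx", "dy", "dz": the shift along the tool's x, y, z in cm; "wx", "wy", "wz": the turn, a rotation vector about the tool's x, y, z in rad; "claw": the opening in per cent of the stroke, from 0 (shut) to 100 (fully open). A call has 1 to 8 rows; each row shifts and turns the commanded pose from where the row before left it, along the tool's axes as they then stand; what a row does not reach is not made up. A row lasts 1/8 s, in which the tool goes at most 62.5 mm and 10.7 degrees, less where a joint would pass 70% of its speed; a pose out of reach is approached as far as the arm can. A call with a gripper value outside its range is refused whole. The fingers move at their own pace and stop on an object; FORCE is the grip in N (left out, the last holds). Time passes only in rows, so rows that do not move let the fingers close. It gives the time, the measured TCP pose, the force, the opening and the grip force at its end, in the units of the state.
- monitor.observe(): the state, without advancing time (a new reading comes with each control period).
- optics.grab_frame(name): name is "scene" or "top" or "wrist"; returns a dict with "frame" (480x640x3 uint8, blue, green, red), "fovy" (degrees; the focal length in pixels is half the picture's height over the tangent of half this angle, whatever the lens; pixels are square), "cx", "cy" (the principal point, pixels), "R" (3x3) and "t" (3): a world point X has camera coordinates R X + t. Camera axes: x right, y down, z forward; pixel columns grow to the right and rows downward; lengths in m; the calibration is good to about 2 mm. The wrist camera is an equidistant fisheye: a pixel r from the principal point sees the ray r / f radians off the axis. A picture is of the moment at which its call begins. There is no depth.
- job_done(): hands the job in; it is judged then, once.
Trained networks look in the newest picture that a camera, given by its name, has taken for a name from the list of things; names that differ only in an ending like _2 or _b are one class to them, and where a whole thing is asked for, a point or a joint stands for the part that bears it (a point fixed in the world has none). Each returns a list of dicts, best first, with "p" (0 to 1); they miss things now and then, are a little off and sometimes report something else, mostly with a low value. They report only what shows in the picture. A call takes as long as a camera call.
- optics.masks_of(name, camera): "region" (480x640 bool, what is visible of it) and "rect" ([left, top, width, height] in pixels, round what is visible of it).
The state is a dict: "clock": time; "qpos": joint angles; "qd": joint speeds; "joint_efforts": joint torques, N m; "position": TCP position; "tool_rot": TCP orientation; "force": force on the tool from outside, world axes, zero at the start; "moment": the same for the moment, N m; "grip_width": finger opening in m; "finger_force": force on a finger pad.
Only numpy, scipy, OpenCV 4.12 (cv2) and the standard library are available. Lean on these libraries where they do the work, as an engineer would, in place of code of your own. Each camera call takes 0.05 s, during which the arm holds its last target. There are 200 camera calls.

### The job

Turn the tube carousel by its bar grip one stop, in whichever direction brings the capped sample tube in front of the reader head, let it click home there and let go. Leave the tube standing in its cup; do not push or handle it.

Things in the scene. Friction and masses are not known exactly. Their poses are not given: they have to be found in the camera images.
- carousel (a joint): six-cup carousel, aluminium disc 176 mm across on a vertical axis over a white base plate. In rad, 0 at the start, counter-clockwise from above positive, no end stops. Cups lie 70 mm from the axis. A sprung detent makes a stop every 1.047 rad: it resists (up to 0.2 N m) until half-way, then pulls on to the next. Released within 20 degrees of a stop, it settles within 4 degrees of it
- carousel_grip (a point): centre of the black bar grip on top of the post on the carousel's axis, 183 mm above the bench, higher than all else on the carousel. The bar is 60 mm long along this point's x axis, 14 mm thick along y, 35 mm high (165 to 200 mm above the bench) and turns with the carousel. Take it across its thickness from above; the post below it is 20 mm thick
- sample_tube: the tube with a cap (96 mm tall, 13 mm thick, cap 16 mm), standing loose in the carousel cup one stop to the left or right of the one at the reader head; its top is 140 mm above the bench. Origin: centre of its foot; z up the tube. In the cup on the reader's other side stands a bare metal pin (13 mm thick, 74 mm tall); the other cups are empty. Capped tubes in racks play no part
- read_spot (a point): fixed point on the axis of the cup that stands at the reader head, at the height of the tube's foot (44 mm above the bench), 70 mm from the carousel's axis. The reader head is the upright white block (40 x 86 mm, top 115 mm above the bench) at one end of the base plate, its dark slit facing the carousel; its face is 49 mm beyond this point

How it is judged:
By the outcome, as a careful person would: the job done as asked, in the order asked, and still so for the second after the job is handed in, with the robot touching nothing.
It also fails if it takes over 29 s, if anything falls off the work surface, if the arm or the gripper's body presses on something with over 40 N, if the wrist force passes 120 N, or if a joint passes its speed limit or range.

## Working session

There is one attempt and no reset: what is moved stays moved. The work goes in short steps, Python scripts to look and compute and a shell command to move; the robot and the scene stay as the last step left them, time stands still between calls to the robot, and variables do not carry over. Pictures are saved under pics/ and viewed, at most 10 in all, crops included, and the job is handed in when it is done.

```bash
mkdir -p pics
cat > h.py <<'E'
import numpy as np, cv2
from workcell import monitor, optics, job_done
def ray(c,u,v):
    f=240/np.tan(np.radians(c["fovy"])/2); R=np.array(c["R"]);t=np.array(c["t"])
    x,y=u-c["cx"],v-c["cy"]
    if c.get("fish"):
        r=np.hypot(x,y); th=r/f; d=np.array([np.sin(th)*x/max(r,1e-9),np.sin(th)*y/max(r,1e-9),np.cos(th)])
    else: d=np.array([x/f,y/f,1])
    d=R.T@d; return -R.T@t, d/np.linalg.norm(d)
def grab(n):
    c=optics.grab_frame(n); c["fish"]=n=="wrist"; return c
def tri(rs):
    A=sum(np.eye(3)-np.outer(d,d) for o,d in rs); b=sum((np.eye(3)-np.outer(d,d))@o for o,d in rs)
    return np.linalg.solve(A,b)
def atz(r,z): o,d=r; return o+d*(z-o[2])/d[2]
E
python3 - <<'E'
from h import *
np.set_printoptions(precision=3,suppress=True)
s=monitor.observe(); print(s["clock"],s["position"],s["tool_rot"],s["grip_width"])
for n in["scene","top"]:
    c=grab(n); cv2.imwrite(f"pics/{n}0.png",c["frame"]); print(n,-np.array(c["R"]).T@c["t"])
    for k in["carousel","carousel_grip","sample_tube"]:
        for m in optics.masks_of(k,n)[:3]:
            v,u=np.nonzero(m["region"]); print(k,round(m["p"],2),m["rect"],u.mean(),v.mean(),atz(ray(c,u.mean(),v.mean()),.18))
E
```

```text
0.0 [ 0.239 -0.577  0.231] [-3.14   0.     0.393] 0.08558017881555299
scene [0.129 0.573 0.636]
carousel 0.79 [304.5, 185.5, 92.0, 113.4] 352.28754385964913 255.0415789473684 [0.416 0.087 0.18 ]
sample_tube 0.77 [308.6, 226.6, 9.4, 25.4] 314.9675925925926 239.79166666666666 [0.482 0.09  0.18 ]
top [0.388 0.019 0.98 ]
carousel 0.93 [309.6, 231.4, 82.5, 85.2] 350.6791853512706 274.1130418535127 [ 0.475 -0.028  0.18 ]
carousel_grip 0.76 [311.1, 234.7, 81.8, 78.8] 350.7210043095372 274.2973580663294 [ 0.474 -0.028  0.18 ]
```

View pics/top0.png

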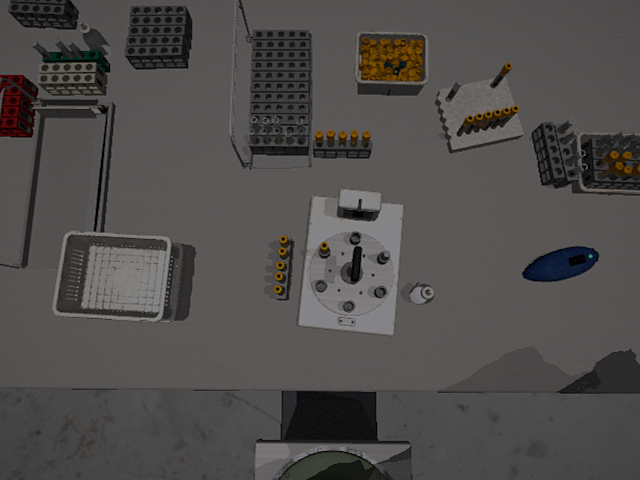

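View pics/scene0.png

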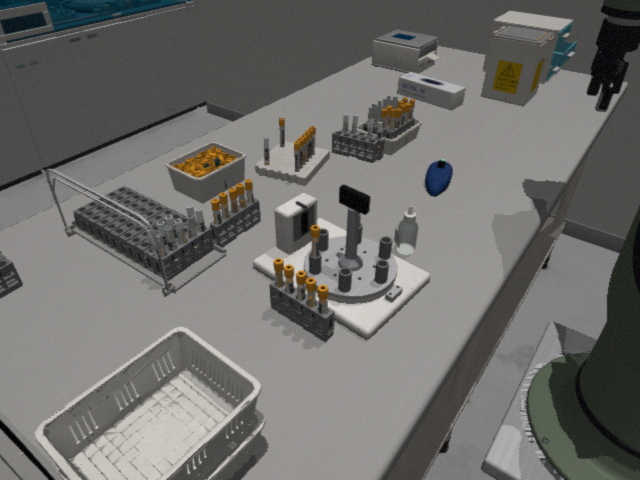

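The top picture shows the reader at (360,205), the bar grip at (356,264) pointing roughly along the column, and the capped tube at (324,246), left of the reader. The other cup on the reader's side, at (384,257), holds the pin. Image up is +x and image left is +y, so the tube must go clockwise, which is −1.047 rad. In the scene picture the bar is at (354,199). Next I'll measure the bar and the tube cap.

Run:
```python
from h import *
np.set_printoptions(precision=4,suppress=True)
def blob(img,box,cond):
    x,y,w,h=box; m=cond(img[y:y+h,x:x+w].astype(int)).astype(np.uint8)
    n,l,st,ce=cv2.connectedComponentsWithStats(m); i=1+np.argmax(st[1:,4]); v,u=np.nonzero(l==i); return np.c_[u+x,v+y].astype(float)
C={}
P={}
dark=lambda a:a.max(2)<45
orange=lambda a:(a[:,:,2]-a[:,:,0]>60)
for n,b,b2 in[("top",(335,240,40,50),(315,238,18,18)),("scene",(330,180,50,38),(307,222,16,16))]:
    c=grab(n);C[n]=c
    P[n]=blob(c["frame"],b,dark);P[n+"t"]=blob(c["frame"],b2,orange)
    for k in(n,n+"t"): print(k,len(P[k]),P[k].mean(0),P[k].min(0),P[k].max(0))
    if n=="top":(print(cv2.minAreaRect(P[n].astype(np.float32))))
mid=lambda k:(P[k].min(0)+P[k].max(0))/2
for s in("","t"):
    r=[ray(C[n],*mid(n+s)) for n in("top","scene")]; print("tri",tri(r),[np.round(atz(q,.183 if s=="" else .135),4) for q in r])
# carousel disc fit + reader (top)
m=optics.masks_of("carousel","top")[0]; print(m["rect"])
a=cv2.resize(C["top"]["frame"][180:340,290:410],None,fx=5,fy=5*.75); 
a=np.hstack([cv2.resize(C["top"]["frame"][190:310,300:400],(500,600)),cv2.resize(C["scene"]["frame"][170:290,310:370],(300,600))])
cv2.imwrite("pics/z.png",a)
```

```text
top 329 [355.0061 265.459 ] [347. 247.] [361. 283.]
topt 43 [323.7907 245.6744] [320. 242.] [327. 249.]
((353.77227783203125, 264.7772216796875), (12.636972427368164, 36.617366790771484), 5.710593223571777)
scene 559 [354.0268 199.22  ] [340. 185.] [369. 213.]
scenet 97 [314.8247 230.8866] [311. 225.] [319. 237.]
tri [ 0.4895 -0.0332  0.1881] [array([ 0.4907, -0.0333,  0.183 ]), array([ 0.493 , -0.0404,  0.183 ])]
tri [0.5331 0.0205 0.1338] [array([0.5337, 0.021 , 0.135 ]), array([0.5312, 0.0216, 0.135 ])]
[308.5, 230.0, 84.1, 85.4]
```

View pics/z.png

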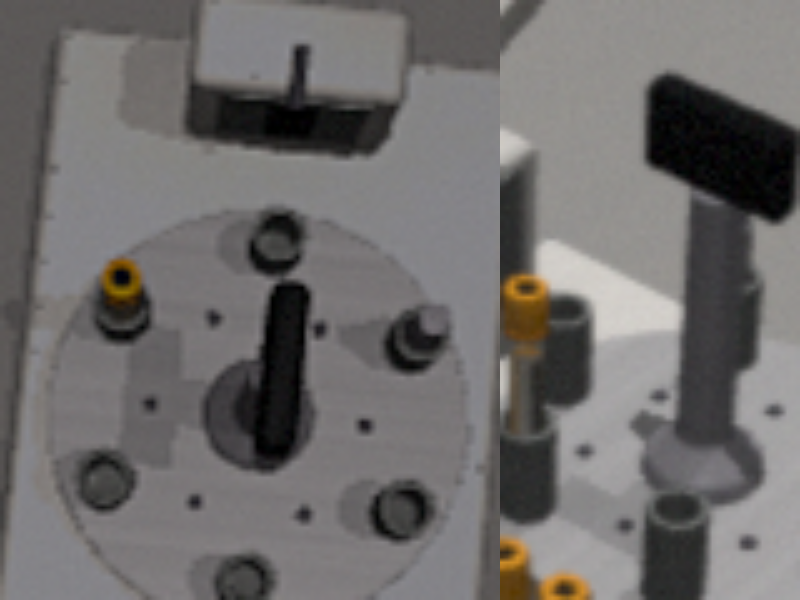

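The crop shows the bar's top from (358,247.6) to (355,281) in full-picture pixels, in line with the reader cup. The left and right cups hold the tube and the pin, as expected. I'll refine the bar centre and angle from these points.

Run:
```python
from h import *
np.set_printoptions(precision=4,suppress=True)
T=grab("top");S=grab("scene")
a,b=[atz(ray(T,*p),.198) for p in((358.2,247.2),(355,280.5))]
print(a,b,(a+b)/2,np.linalg.norm(a-b),np.arctan2(*(a-b)[[1,0]]))
print(tri([ray(T,356.6,264.),ray(S,354.5,199.2)]))
cs=[(355,236.5),(348.6,305.5),(380.2,292),(321,286)] # cup tops
W=[atz(ray(T,*p),.075) for p in cs];print(np.array(W),(W[0]+W[1])/2,np.arctan2(*(W[0]-W[1])[[1,0]]))
```

```text
[ 0.5201 -0.0398  0.198 ] [ 0.4618 -0.0339  0.198 ] [ 0.491  -0.0368  0.198 ] 0.05859107475798468 -0.10086377311196605
[ 0.492  -0.038   0.1843]
[[ 0.563  -0.0427  0.075 ]
 [ 0.4239 -0.0293  0.075 ]
 [ 0.451  -0.0922  0.075 ]
 [ 0.4621  0.0255  0.075 ]] [ 0.4935 -0.036   0.075 ] -0.09604529872539844
```

```bash
python3 -m handwheel '[{"dx":3.67,"dy":-3.35},{"dx":3.67,"dy":-3.35},{"dx":3.67,"dy":-3.35},{"dx":3.67,"dy":-3.35},{"dx":3.67,"dy":-3.35},{"dx":3.67,"dy":-3.35},{"dx":3.67,"dy":-3.35},{"dx":3.67,"dy":-3.35}]'
python3 -m handwheel '[{"dx":3.67,"dy":-3.35},{"dx":3.67,"dy":-3.35},{"dx":3.67,"dy":-3.35},{"dx":3.67,"dy":-3.35},{"wz":-0.18},{"wz":-0.18},{"wz":-0.18},{"wz":-0.18}]'
python3 -c "
from h import *
print(monitor.observe()['qpos'])"
```

```text
[ 1.10781702  0.52141813 -0.03629052  1.59952891  0.02119834  1.02110713
 -0.11278943]schema error: expected keys dx, dy, dz, wx, wy, wz, claw
schema error: expected keys dx, dy, dz, wx, wy, wz, claw
```

```bash
python3 -m handwheel '[{"dx":3.67,"dy":-3.35,"dz":0,"wx":0,"wy":0,"wz":0,"claw":100},{"dx":3.67,"dy":-3.35,"dz":0,"wx":0,"wy":0,"wz":0,"claw":100},{"dx":3.67,"dy":-3.35,"dz":0,"wx":0,"wy":0,"wz":0,"claw":100},{"dx":3.67,"dy":-3.35,"dz":0,"wx":0,"wy":0,"wz":0,"claw":100},{"dx":3.67,"dy":-3.35,"dz":0,"wx":0,"wy":0,"wz":0,"claw":100},{"dx":3.67,"dy":-3.35,"dz":0,"wx":0,"wy":0,"wz":0,"claw":100},{"dx":3.67,"dy":-3.35,"dz":0,"wx":0,"wy":0,"wz":0,"claw":100},{"dx":3.67,"dy":-3.35,"dz":0,"wx":0,"wy":0,"wz":0,"claw":100}]'
python3 -c "
from h import *
print(monitor.observe()['qpos'])"
```

```text
clock: 1.65
position: [0.4084, -0.216, 0.2315]
tool_rot: [3.141, -0.0, 0.393]
force: [1.4, -0.8, 0.1]
grip_width: 0.0852
finger_force: 0.0
[ 0.50963155  0.26738637 -0.18247586  2.00542442  0.06270795  0.87342339
 -0.88491639]
```

```bash
python3 -m handwheel '[{"dx":3.63,"dy":-3.34,"dz":0,"wx":0,"wy":0,"wz":-0.18,"claw":100},{"dx":2.97,"dy":-3.94,"dz":0,"wx":0,"wy":0,"wz":-0.18,"claw":100},{"dx":2.21,"dy":-4.4,"dz":0,"wx":0,"wy":0,"wz":-0.18,"claw":100},{"dx":1.39,"dy":-4.73,"dz":0,"wx":0,"wy":0,"wz":-0.18,"claw":100},{"dx":0,"dy":0,"dz":0,"wx":0,"wy":0,"wz":-0.18,"claw":100},{"dx":0,"dy":0,"dz":0,"wx":0,"wy":0,"wz":-0.18,"claw":100},{"dx":0,"dy":0,"dz":0,"wx":0,"wy":0,"wz":-0.18,"claw":100},{"dx":0,"dy":0,"dz":0,"wx":0,"wy":0,"wz":-0.18,"claw":100}]'
python3 -m handwheel '[{"dx":0,"dy":0,"dz":0,"wx":0,"wy":0,"wz":-0.18,"claw":100},{"dx":0,"dy":0,"dz":0,"wx":0,"wy":0,"wz":-0.18,"claw":100},{"dx":0,"dy":0,"dz":0,"wx":0,"wy":0,"wz":-0.18,"claw":100},{"dx":0,"dy":0,"dz":0,"wx":0,"wy":0,"wz":-0.18,"claw":100},{"dx":0,"dy":0,"dz":0,"wx":0,"wy":0,"wz":-0.18,"claw":100},{"dx":0,"dy":0,"dz":0,"wx":0,"wy":0,"wz":-0.18,"claw":100},{"dx":0,"dy":0,"dz":0,"wx":0,"wy":0,"wz":0,"claw":100}]'
python3 - <<'E'
from h import *
print(monitor.observe()['qpos'])
c=grab("wrist"); cv2.imwrite("pics/w1.png",c["frame"])
E
```

```text
clock: 2.65
position: [0.3886, -0.0369, 0.2315]
tool_rot: [3.141, 0.0, 1.839]
force: [0.4, -0.2, 0.4]
grip_width: 0.0854
finger_force: 0.0
clock: 3.52
position: [0.3886, -0.037, 0.2314]
tool_rot: [3.142, 0.0, 2.912]
force: [-1.3, 0.1, 1.0]
grip_width: 0.0855
finger_force: 0.0
[ 0.55469353  0.1927102  -0.68548719  2.1442905   0.1615564   0.8536979
  1.1124122 ]
```

View pics/w1.png

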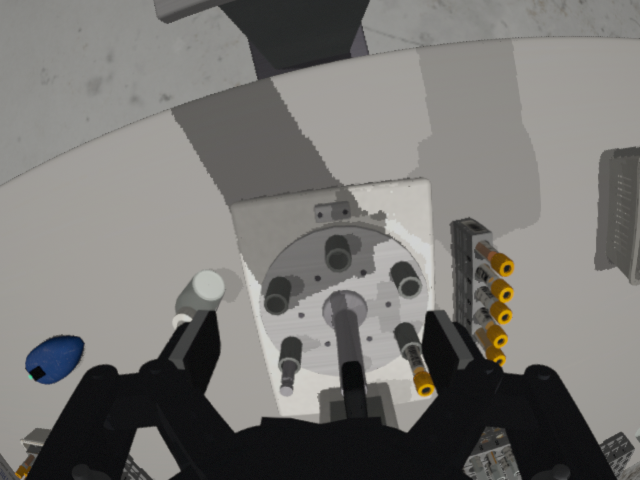

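The picture shows the bar at about (350,370), ahead of the finger line, with the tube on the right at (424,383) and the pin on the left. The tool stands 10 cm short in x. I'll correct that and the yaw, then check.

```bash
python3 -m handwheel '[{"dx":-3.34,"dy":0.78,"dz":0,"wx":0,"wy":0,"wz":0,"claw":100},{"dx":-3.34,"dy":0.78,"dz":0,"wx":0,"wy":0,"wz":0,"claw":100},{"dx":-3.34,"dy":0.78,"dz":0,"wx":0,"wy":0,"wz":0,"claw":100},{"dx":0,"dy":0,"dz":0,"wx":0,"wy":0,"wz":-0.13,"claw":100},{"dx":0,"dy":0,"dz":0,"wx":0,"wy":0,"wz":0,"claw":100}]'
python3 - <<'E'
from h import *
print(monitor.observe()['qpos'])
c=grab("wrist"); cv2.imwrite("pics/w2.png",c["frame"])
E
```

```text
clock: 4.2
position: [0.4914, -0.0367, 0.231]
tool_rot: [3.141, -0.001, 3.039]
force: [-0.4, -0.5, 0.2]
grip_width: 0.0852
finger_force: 0.0
[ 0.48497176  0.37588192 -0.6747215   1.91488258  0.28570886  0.94804477
  1.14359358]
```

View pics/w2.png

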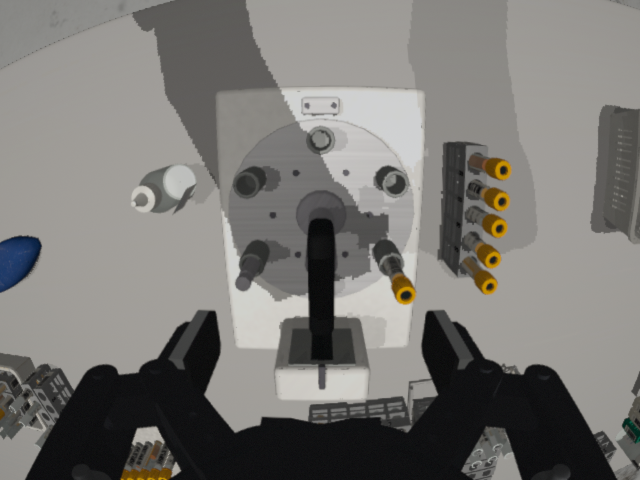

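The bar runs straight along column 320, midway between the fingers, with the tube at (403,290) clear of them. Next I descend and close.

```bash
python3 -m handwheel '[{"dx":0,"dy":0,"dz":2.2,"wx":0,"wy":0,"wz":0,"claw":100},{"dx":0,"dy":0,"dz":2.2,"wx":0,"wy":0,"wz":0,"claw":100},{"dx":0,"dy":0,"dz":2.1,"wx":0,"wy":0,"wz":0,"claw":100},{"dx":0,"dy":0,"dz":0,"wx":0,"wy":0,"wz":0,"claw":100},{"dx":0,"dy":0,"dz":0,"wx":0,"wy":0,"wz":0,"claw":0},{"dx":0,"dy":0,"dz":0,"wx":0,"wy":0,"wz":0,"claw":0},{"dx":0,"dy":0,"dz":0,"wx":0,"wy":0,"wz":0,"claw":0},{"dx":0,"dy":0,"dz":0,"wx":0,"wy":0,"wz":0,"claw":0}]' 60
python3 -m handwheel '[{"dx":0,"dy":0,"dz":0,"wx":0,"wy":0,"wz":0,"claw":0},{"dx":0,"dy":0,"dz":0,"wx":0,"wy":0,"wz":0,"claw":0},{"dx":0,"dy":0,"dz":0,"wx":0,"wy":0,"wz":0,"claw":0},{"dx":0,"dy":0,"dz":0,"wx":0,"wy":0,"wz":0,"claw":0}]'
```

```text
clock: 5.25
position: [0.4917, -0.0368, 0.1666]
tool_rot: [3.141, 0.001, 3.042]
force: [-3.5, 9.6, 22.2]
grip_width: 0.0135
finger_force: 60.1
clock: 5.75
position: [0.4916, -0.0367, 0.1667]
tool_rot: [3.141, 0.0, 3.043]
force: [-1.8, 0.7, 6.4]
grip_width: 0.013
finger_force: 58.5
```

```bash
python3 -m handwheel '[{"dx":0,"dy":0,"dz":0,"wx":0,"wy":0,"wz":0.0655,"claw":0},{"dx":0,"dy":0,"dz":0,"wx":0,"wy":0,"wz":0.0655,"claw":0},{"dx":0,"dy":0,"dz":0,"wx":0,"wy":0,"wz":0.0655,"claw":0},{"dx":0,"dy":0,"dz":0,"wx":0,"wy":0,"wz":0.0655,"claw":0},{"dx":0,"dy":0,"dz":0,"wx":0,"wy":0,"wz":0.0655,"claw":0},{"dx":0,"dy":0,"dz":0,"wx":0,"wy":0,"wz":0.0655,"claw":0},{"dx":0,"dy":0,"dz":0,"wx":0,"wy":0,"wz":0.0655,"claw":0},{"dx":0,"dy":0,"dz":0,"wx":0,"wy":0,"wz":0.0655,"claw":0}]'
python3 -m handwheel '[{"dx":0,"dy":0,"dz":0,"wx":0,"wy":0,"wz":0.0655,"claw":0},{"dx":0,"dy":0,"dz":0,"wx":0,"wy":0,"wz":0.0655,"claw":0},{"dx":0,"dy":0,"dz":0,"wx":0,"wy":0,"wz":0.0655,"claw":0},{"dx":0,"dy":0,"dz":0,"wx":0,"wy":0,"wz":0.0655,"claw":0},{"dx":0,"dy":0,"dz":0,"wx":0,"wy":0,"wz":0.0655,"claw":0},{"dx":0,"dy":0,"dz":0,"wx":0,"wy":0,"wz":0.0655,"claw":0},{"dx":0,"dy":0,"dz":0,"wx":0,"wy":0,"wz":0.0655,"claw":0},{"dx":0,"dy":0,"dz":0,"wx":0,"wy":0,"wz":0.0655,"claw":0}]'
python3 -m handwheel '[{"dx":0,"dy":0,"dz":0,"wx":0,"wy":0,"wz":0,"claw":0},{"dx":0,"dy":0,"dz":0,"wx":0,"wy":0,"wz":0,"claw":0}]'
```

```text
clock: 6.75
position: [0.492, -0.0357, 0.1667]
tool_rot: [3.14, 0.0, 2.518]
force: [1.3, 6.8, 2.2]
grip_width: 0.0134
finger_force: 58.3
clock: 7.75
position: [0.4928, -0.035, 0.1667]
tool_rot: [3.138, -0.001, 1.994]
force: [6.7, 11.6, -3.3]
grip_width: 0.0132
finger_force: 58.3
clock: 8.0
position: [0.4928, -0.035, 0.1667]
tool_rot: [3.138, -0.001, 1.996]
force: [6.9, 10.8, -2.3]
grip_width: 0.0133
finger_force: 58.5
```

Run:
```python
from h import *
c=grab("wrist"); cv2.imwrite("pics/w3.png",c["frame"])
```

```text
(no output)
```

View pics/w3.png

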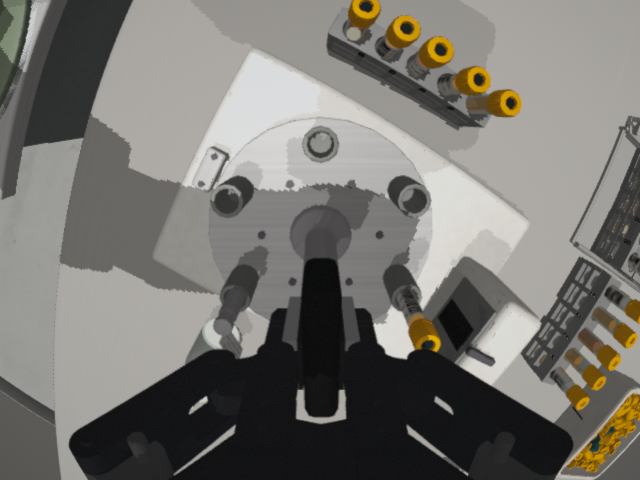

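The carousel turned with the tool. The tube at (425,335) now stands upright facing the reader slit at (460,320). The fingertips are 27 mm above the cap, so it's safe to open and rise straight up.

```bash
python3 -m handwheel '[{"dx":0,"dy":0,"dz":0,"wx":0,"wy":0,"wz":0,"claw":60},{"dx":0,"dy":0,"dz":0,"wx":0,"wy":0,"wz":0,"claw":60},{"dx":0,"dy":0,"dz":0,"wx":0,"wy":0,"wz":0,"claw":60},{"dx":0,"dy":0,"dz":0,"wx":0,"wy":0,"wz":0,"claw":60},{"dx":0,"dy":0,"dz":0,"wx":0,"wy":0,"wz":0,"claw":60}]'
python3 -m handwheel '[{"dx":0,"dy":0,"dz":-2,"wx":0,"wy":0,"wz":0,"claw":60},{"dx":0,"dy":0,"dz":-3,"wx":0,"wy":0,"wz":0,"claw":60},{"dx":0,"dy":0,"dz":-3,"wx":0,"wy":0,"wz":0,"claw":60},{"dx":-4,"dy":0,"dz":-2,"wx":0,"wy":0,"wz":0,"claw":60},{"dx":-4,"dy":0,"dz":0,"wx":0,"wy":0,"wz":0,"claw":60},{"dx":-4,"dy":0,"dz":0,"wx":0,"wy":0,"wz":0,"claw":60},{"dx":0,"dy":0,"dz":0,"wx":0,"wy":0,"wz":0,"claw":60},{"dx":0,"dy":0,"dz":0,"wx":0,"wy":0,"wz":0,"claw":60}]'
python3 - <<'E'
from h import *
a=[]
for n,b in(("top",(300,190,100,120)),("scene",(300,170,100,120))):
    c=grab(n); x,y,w,h=b; a.append(cv2.resize(c["frame"][y:y+h,x:x+w],(400,480)))
cv2.imwrite("pics/f.png",np.hstack(a))
E
```

```text
clock: 8.68
position: [0.4914, -0.0369, 0.1663]
tool_rot: [-3.142, -0.0, 1.995]
force: [-0.3, -0.6, 0.3]
grip_width: 0.0514
finger_force: 0.0
clock: 9.68
position: [0.5406, -0.1458, 0.2661]
tool_rot: [-3.141, -0.001, 1.995]
force: [-0.2, 0.7, -0.1]
grip_width: 0.0511
finger_force: 0.0
```

View pics/f.png

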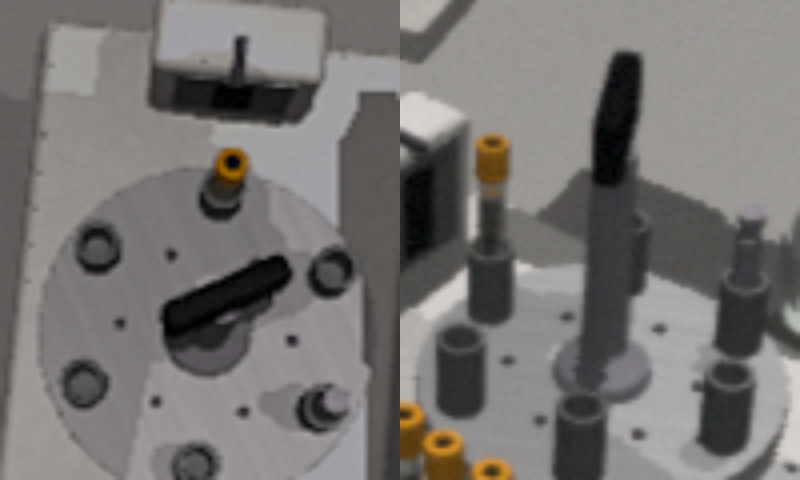

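The tube stands upright in its cup in front of the reader slit: cap at (231,165) in the top crop, in line with the slit at (237,60). The carousel is at its stop and the gripper is clear.

```bash
python3 -c "
from workcell import job_done
print(job_done())"
```

```text
the job is handed in; nothing more can be done
None
```

I turned the carousel one stop clockwise by its bar grip and let go; the last pictures show the capped tube upright in its cup in front of the reader head and the gripper clear, and I handed the job in at about 10 s (the result was not reported back).

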